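# Rebuild the two hardware tray stacks on the shop counter

## Robot

A 6-joint arm with a two-finger parallel gripper is mounted at the origin on the work surface. World frame = base frame: x ahead of the robot, y to its left, z up, the work surface at z = 0. Lengths are in m, angles in rad, forces in N, time in s.
With the tool pointing down it reaches from about 0.3 to 0.875 m from the base axis. Payload 6.4 kg.
Tool frame: the origin (TCP) lies on the centre line of the jaws, within the pads' length; the fingertips stand 17 mm ahead of it and the grasp point (between the pads) lies 2 mm behind it; z points along the fingers, y is the line along which they close (so a half turn about z gives the same grasp; the last joint's range is limited). The gripper opens to 85 mm and grips with 20 to 120 N. Pads are 22 mm wide; open, the fingers measure 114 mm over their backs; the gripper's body (76 mm by 85 mm) begins 54 mm behind the grasp point. The pads swing forward as they close: fully open they stand 13 mm farther back than shut.
Start: joints at [1.126, 0.181, 1.607, -0, 1.354, -0.206], TCP at [0.136, 0.559, 0.248] pointing down, gripper open.
Joint ranges: [-2.99, 2.99], [-0.89, 2.07], [0.3, 2.58], [-1.14, 4.28], [0, 2.63], [-3.12, 3.12]. Speed limits (rad/s): [2.57, 2.57, 3.01, 3.14, 3.14, 3.14].

## Interface

Orientations are given as a unit quaternion [x, y, z, w].
In Python, from bench import get_state, read_camera, camera_info, hand_in gives the robot as it stands.
- The arm moves only by the shell command python3 -m creep 'ROWS' [OPENING] [FORCE]. ROWS is JSON, a list of rows, each a list of 2 entries, a list of its own where there are three numbers: the shift along the world's x, y, z in mm, then the turn, a rotation vector about the world's x, y, z in degrees. A call has 1 to 8 rows; each row is the pose to reach, as a shift and turn from the pose commanded when the call began; what a row does not reach only later rows make up. A row lasts 1/12 s, in which the tool goes at most 41.7 mm and 7.16 degrees, less where a joint would pass 70% of its speed; a pose out of reach is approached as far as the arm can. A call with a gripper value outside its range is refused whole. OPENING is the finger opening in mm, from 0 to 85.4, set as the call begins (- or left out, the last holds). The fingers move at their own pace and stop on an object; FORCE is the grip in N (left out, the last holds). Time passes only in rows, so rows that repeat a pose let the fingers close. It gives the time, the measured TCP pose, the force, the opening and the grip force at its end, in the units of the state.
- get_state(): the state, without advancing time (a new reading comes with each control period).
- read_camera(name): name is "scene" or "side" or "wrist"; returns the picture (384x512x3 uint8, red, green, blue); there is no depth.
- camera_info(name): a dict with "K" (3x3 intrinsics, pixels), "R" (3x3) and "t" (3): a world point X has camera coordinates R X + t. Camera axes: x right, y down, z forward; pixel columns grow to the right and rows downward; lengths in m; the calibration is good to about 2 mm. A picture is of the moment at which its call begins: read the wrist's pose just before it. camera_info takes no time and is no camera call; for the wrist camera it gives the pose at the moment of the call.
- hand_in(): hands the job in; it is judged then, once.
The state is a dict: "time_s": time; "q": joint angles; "joint_vel": joint speeds; "tau": joint torques, N m; "ee_pos": TCP position; "ee_rot": TCP orientation; "wrist_force": force on the tool from outside, world axes, zero at the start; "ft_torque": the same for the moment, N m; "gripper_width": finger opening in m; "gripper_force": force on a finger pad.
Only numpy, scipy, OpenCV 4.12 (cv2) and the standard library are available. Lean on these libraries where they do the work, as an engineer would, in place of code of your own. Each camera call takes 0.05 s, during which the arm holds its last target. There are 200 camera calls.

## Task

Two sets of stacking hardware trays stand taken apart on the counter: rebuild both. On the black base bin put the black open tray of brass rings and on top of that the black box with the clear lid; on the blue base bin the blue open tray of nickel rings and then the blue box with the clear lid, every part lined up and fully home in the rim below it. Carry them level and set them down rather than drop them, so nothing spills, and leave the thread spool, the tumbler and the two bottles standing where they are.

Things in the scene. Friction and masses are not known exactly. Their poses are not given: they have to be found in the camera images.
- black_base_rim (a point): black base bin, open, holding brass buckles, screwed to the counter by a bare metal foot plate (80 by 134 mm, 4 mm thick): 56 (x) by 110 (y), 30 mm high, walls 3 mm. Rim opening 50 by 104 mm. Point: centre of the opening at rim height, 30 mm above the counter. y along length, z up.
- black_tray_center (a point): loose black open tray of brass D-rings, 56 wide (x), 110 long (y), 40 mm high, walls 3 mm; lift by the long sides. Its 6 mm deep foot, 44 by 98 mm (lowest 3 mm: 40 by 94), drops inside the 50 by 104 mm rim opening below till its shoulder rests on that rim. Point: its centre, 20 mm above underside; when seated, 14 mm above the bin's rim point. y along length, z up.
- black_box_center (a point): loose black shallow box, clear lid fixed shut over brass rivets, 56 wide (x), 110 long (y), 30 mm high, flat top; lift by the long sides. Same 6 mm deep foot as the tray, fits into the open tray's rim (opening 50 by 104 mm). Point: its centre, 15 mm above underside; when seated, 29 mm above the tray's centre point. y along length, z up.
- blue_base_rim (a point): blue base bin, open, holding nickel buckles, screwed to the counter by a bare metal foot plate (80 by 134 mm, 4 mm thick): 56 (x) by 110 (y), 30 mm high, walls 3 mm. Rim opening 50 by 104 mm. Point: centre of the opening at rim height, 30 mm above the counter. y along length, z up.
- blue_tray_center (a point): loose blue open tray of nickel D-rings, 56 wide (x), 110 long (y), 40 mm high, walls 3 mm; lift by the long sides. Its 6 mm deep foot, 44 by 98 mm (lowest 3 mm: 40 by 94), drops inside the 50 by 104 mm rim opening below till its shoulder rests on that rim. Point: its centre, 20 mm above underside; when seated, 14 mm above the bin's rim point. y along length, z up.
- blue_box_center (a point): loose blue shallow box, clear lid fixed shut over nickel rivets, 56 wide (x), 110 long (y), 30 mm high, flat top; lift by the long sides. Same 6 mm deep foot as the tray, fits into the open tray's rim (opening 50 by 104 mm). Point: its centre, 15 mm above underside; when seated, 29 mm above the tray's centre point. y along length, z up.
- thread_spool_center (a point): loose upright spool of dark brown thread with white ends, 54 mm across, 60 mm high; the point is its centre, 30 mm up. To be left alone.
- tumbler_center (a point): loose empty tumbler of see-through pale green plastic, 60 mm across the mouth, 70 mm high; the point is on its axis, 35 mm up. To be left alone.
- green_bottle_center (a point): loose small white bottle with green label and cap, 35 mm across, 65 mm high; the point is its centre, 32 mm up. It stands between the front and back rows of things. To be left alone.
- orange_bottle_center (a point): loose small white bottle with orange label and cap, same size and kind of place as the green one. To be left alone.

How it is judged:
By the outcome, as a careful person would: the job done as asked, in the order asked, and still so for the second after the job is handed in, with the robot touching nothing.
It also fails if it takes over 120 s, if anything falls off the work surface, if the arm or the gripper's body presses on something with over 40 N, if the wrist force passes 120 N, or if a joint passes its speed limit or range.

## Working session

There is one attempt and no reset: what is moved stays moved. The work goes in short steps, Python scripts to look and compute and a shell command to move; the robot and the scene stay as the last step left them, time stands still between calls to the robot, and variables do not carry over. Pictures are saved under pics/ and viewed, at most 14 in all, crops included, and the job is handed in when it is done.

```bash
mkdir -p pics; ls; python3 - <<'E'
from bench import *
import cv2
for n in ["scene","side","wrist"]:
    i=camera_info(n); print(n,i["K"],i["R"],i["t"])
    cv2.imwrite(f"pics/{n}0.png",cv2.resize(read_camera(n)[:,:,::-1],(800,600),interpolation=cv2.INTER_CUBIC))
s=get_state();print(s)
E
```

```text
pics
scene [[438.1819626    0.         255.86110813]
 [  0.         438.1819626  181.95736426]
 [  0.           0.           1.        ]] [[-0.42368022  0.90560388 -0.01940822]
 [ 0.68305629  0.30534384 -0.66347512]
 [-0.59491947 -0.29435819 -0.74794658]] [ 0.23853592 -0.31343988  1.33402851]
side [[350.44422021   0.         252.74921035]
 [  0.         350.44422021 187.45778959]
 [  0.           0.           1.        ]] [[ 0.96097426 -0.27647118  0.00960013]
 [-0.14364593 -0.52834914 -0.83678733]
 [ 0.2364198   0.80275206 -0.54744389]] [-0.52622781  0.14399105  0.73541633]
wrist [[284.59180013   0.         261.16743095]
 [  0.         284.59180013 191.91529539]
 [  0.           0.           1.        ]] [[ 0.23684879  0.97154469 -0.00188648]
 [ 0.93454836 -0.227298    0.27377909]
 [ 0.26555983 -0.06660725 -0.96179075]] [-0.57440642 -0.036081    0.37872744]
{'time_s': 0.15, 'q': array([ 1.12568534e+00,  1.81384671e-01,  1.60776862e+00, -1.86385202e-05,
        1.35380774e+00, -2.06254244e-01]), 'joint_vel': array([ 2.55106096e-04, -1.44866276e-03, -4.71070150e-03, -6.05055228e-04,
       -7.48755474e-05,  2.37532039e-04]), 'tau': array([ 1.29096272e-03, -4.45261109e+01, -3.51695395e+01, -3.38263244e-04,
        5.80064720e-03, -3.37316317e-05]), 'ee_pos': array([0.13582721, 0.55831518, 0.24758775]), 'ee_rot': array([ 1.19142646e-01,  9.92876912e-01, -6.51134585e-04, -2.10289170e-04]), 'wrist_force': array([ 0.09972872, -0.67937561, -0.35854612]), 'ft_torque': array([-0.01941606,  0.00061872, -0.03263285]), 'gripper_force': 0.0, 'gripper_width': 0.08535224114624193}
```

View pics/scene0.png

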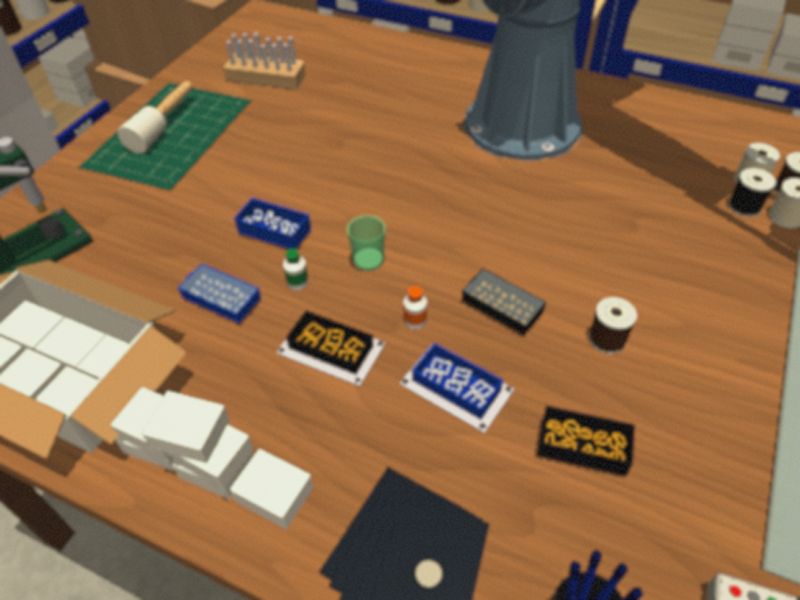

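View pics/side0.png

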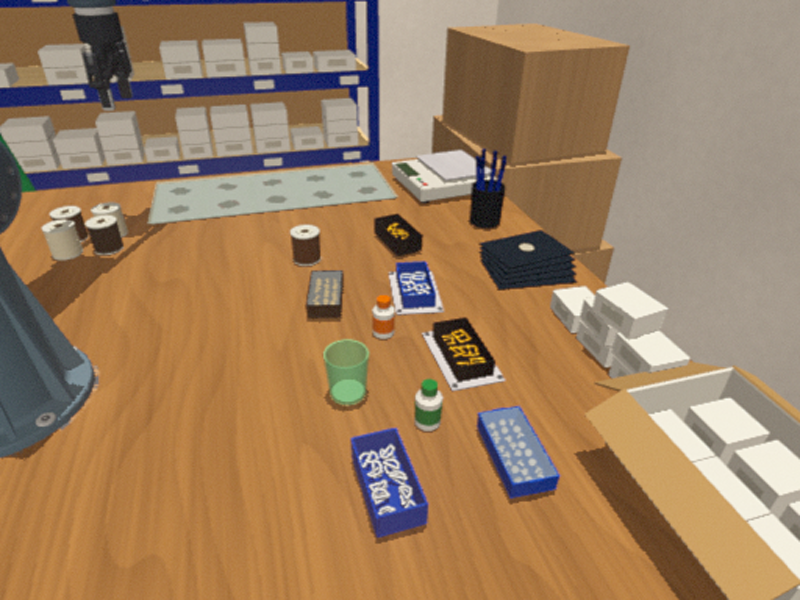

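```bash
cat > fit.py <<'E'
import numpy as np,cv2
from scipy.optimize import minimize
def proj(X,i):
    c=X@i["R"].T+i["t"]; return (c@i["K"].T)[:,:2]/c[:,2:]
def solid(x,y,th,kind,z0=0.):
    L={"base":[(28,55,4),(28,55,30)],"tray":[(28,55,6),(28,55,40),(22,49,0)],"box":[(28,55,6),(28,55,30),(22,49,0)]}[kind]
    P=np.array([(sx*a,sy*b,z) for a,b,z in L for sx in(-1,1) for sy in(-1,1)])/1000.
    c,s=np.cos(th),np.sin(th)
    P=P@np.array([[c,s,0],[-s,c,0],[0,0,1]]); return P+[x,y,z0]
def mask(img,col,uv,r=45):
    h=cv2.cvtColor(img,cv2.COLOR_RGB2HSV).astype(int); R,G,B=[img[...,k].astype(int) for k in range(3)]
    m=((B>R+25)&(B>G+12)) if col=="blue" else ((img.max(2)<62)|((h[...,1]<70)&(img.max(2)<150)))
    m=m.astype(np.uint8); roi=np.zeros_like(m); cv2.circle(roi,tuple(int(v) for v in uv),r,1,-1); m*=roi
    m=cv2.morphologyEx(m,cv2.MORPH_CLOSE,np.ones((3,3)))
    n,l,st,_=cv2.connectedComponentsWithStats(m); 
    k=1+np.argmax(st[1:,4]); ys,xs=np.nonzero(l==k)
    o=np.zeros_like(m); cv2.fillConvexPoly(o,cv2.convexHull(np.stack([xs,ys],1).astype(np.int32)),1); return o
def hullmask(p,shape,ss=8):
    o=np.zeros(shape,np.uint8)
    cv2.fillConvexPoly(o,np.round(cv2.convexHull(p.astype(np.float32))*16).astype(np.int32),255,cv2.LINE_AA,4); return o/255.
def fit(views,kind,p0,z0=0.):  # views: (mask,info)
    def cost(p):
        t=0
        for m,i in views:
            h=hullmask(proj(solid(p[0],p[1],p[2],kind,z0),i),m.shape); t+=1-np.minimum(h,m).sum()/np.maximum(h,m).sum()
        return t/len(views)
    best=None
    for th in (p0[2]-.35,p0[2],p0[2]+.35):
        r=minimize(cost,[p0[0],p0[1],th],method="Nelder-Mead",options=dict(initial_simplex=np.array([[p0[0],p0[1],th],[p0[0]+.02,p0[1],th],[p0[0],p0[1]+.02,th],[p0[0],p0[1],th+.2]]),xatol=1e-4,fatol=1e-5,maxiter=400))
        if best is None or r.fun<best.fun: best=r
    return best
def back(uv,i,z):
    d=i["R"].T@np.linalg.solve(i["K"],[uv[0],uv[1],1]); o=-i["R"].T@i["t"]; return o+d*(z-o[2])/d[2]
E
python3 - <<'E'
from bench import *; from fit import *
I={n:camera_info(n) for n in("scene","side")}; im={n:read_camera(n) for n in I}
T={"black_base":((330,343),(463,350)),"blue_base":((460,380),(415,285)),"blue_tray":((272,222),(388,480)),"blue_box":((220,292),(517,452)),"black_box":((503,300),(325,294)),"black_tray":((586,440),(398,235))}
dbg={n:im[n][:,:,::-1].copy() for n in I}
for k,(a,b) in T.items():
    col,kind=k.split("_"); v=[(mask(im[n],col,np.array(u)*.64),I[n]) for n,u in(("scene",a),("side",b))]
    p0=back(np.array(a)*.64,I["scene"],.02)
    for nm,vv in(("both",v),("scene",v[:1]),("side",v[1:])):
        r=fit(vv,kind,[p0[0],p0[1],0]); print(k,nm,r.x[:2].round(4),np.degrees(r.x[2]).round(1),round(r.fun,3))
        if nm=="both":
            for n in I: cv2.polylines(dbg[n],[cv2.convexHull(proj(solid(*r.x,kind),I[n]).astype(np.float32)).round().astype(np.int32)],True,(0,255,0),1)
for k,a,b,z in(("spool",(613,325),(306,246),.03),("tumbler",(367,243),(347,375),.035),("green",(294,270),(428,407),.032),("orange",(415,308),(384,318),.032)):
    print(k,[back(np.array(u)*.64,I[n],z)[:2].round(3) for n,u in(("scene",a),("side",b))])
cv2.imwrite("pics/dbg.png",np.hstack([cv2.resize(dbg["scene"][110:320,100:430],(400,255)),cv2.resize(dbg["side"][130:350,180:380],(400,440))[:255]]) if 0 else np.vstack([cv2.resize(dbg["scene"][120:310,100:430],(520,300)),cv2.resize(dbg["side"][130:345,170:380],(520,300))]))
E
```

```text
black_base both [ 0.6284 -0.0785] -2.1 0.102
black_base scene [ 0.6298 -0.0794] -2.4 0.108
black_base side [ 0.6271 -0.079 ] -2.7 0.091
blue_base both [0.6149 0.1096] -12.3 0.106
blue_base scene [0.6132 0.1072] -10.7 0.098
blue_base side [0.6161 0.1125] -12.6 0.099
blue_tray both [ 0.4585 -0.2774] -0.2 0.099
blue_tray scene [ 0.4584 -0.2816] -2.8 0.127
blue_tray side [ 0.4584 -0.2771] -0.1 0.064
blue_box both [ 0.6172 -0.2739] -4.7 0.08
blue_box scene [ 0.6161 -0.2774] -6.6 0.102
blue_box side [ 0.6172 -0.2734] -4.3 0.048
black_box both [0.4584 0.1202] -10.2 0.143
black_box scene [0.4572 0.1164] -13.4 0.113
black_box side [0.4597 0.1269] -9.8 0.154
black_tray both [0.6351 0.2887] 5.4 0.131
black_tray scene [0.6359 0.2887] 6.5 0.116
black_tray side [0.6361 0.2941] 4.7 0.137
spool [array([0.448, 0.278]), array([0.449, 0.272])]
tumbler [array([ 0.447, -0.11 ]), array([ 0.448, -0.112])]
green [array([ 0.542, -0.187]), array([ 0.534, -0.195])]
orange [array([0.535, 0.012]), array([0.531, 0.004])]
```

View pics/dbg.png

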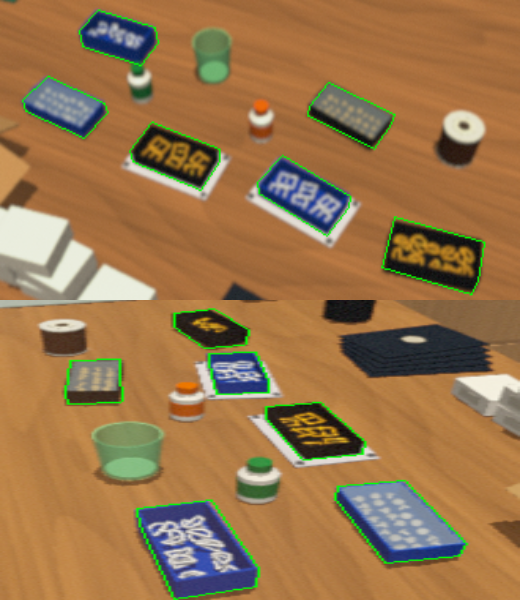

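```bash
python3 -m creep '[[[20,-11,0],[0,0,-4]],[[55,-30,0],[0,0,-9]],[[90,-49,0],[0,0,-14]],[[125,-68,0],[0,0,-19]],[[160,-87,0],[0,0,-24]],[[195,-106,0],[0,0,-29]],[[230,-125,0],[0,0,-34]],[[265,-144,0],[0,0,-39]]]' 85 40
python3 -m creep '[[[35,-19,0],[0,0,-5]],[[70,-37,0],[0,0,-10]],[[105,-56,0],[0,0,-15]],[[140,-75,0],[0,0,-20]],[[175,-94,0],[0,0,-25]],[[205,-110,0],[0,0,-29]],[[225,-121,0],[0,0,-31]],[[235,-126,0],[0,0,-32]]]'
python3 -m creep '[[[0,0,0],[0,0,0]],[[0,0,0],[0,0,0]],[[0,0,0],[0,0,0]]]'
python3 - <<'E'
from bench import *; import cv2
i=camera_info("wrist"); print(i["R"],-i["R"].T@i["t"]); s=get_state(); print(s["ee_pos"],s["ee_rot"],s["q"])
cv2.imwrite("pics/w1.png",read_camera("wrist")[:,:,::-1])
E
```

```text
time_s: 0.92
ee_pos: [0.4024, 0.4134, 0.2483]
ee_rot: [0.446, 0.895, 0.0, -0.0]
wrist_force: [0.6, 0.8, -0.1]
gripper_width: 0.0851
gripper_force: 0.0
time_s: 1.58
ee_pos: [0.6385, 0.2861, 0.2476]
ee_rot: [0.675, 0.738, -0.0, 0.0]
wrist_force: [-0.3, -0.1, 0.1]
gripper_width: 0.0851
gripper_force: 0.0
time_s: 1.83
ee_pos: [0.6346, 0.2899, 0.2482]
ee_rot: [0.673, 0.74, -0.0, -0.0]
wrist_force: [-0.9, 0.0, 0.2]
gripper_width: 0.085
gripper_force: 0.0
[[ 0.99551892  0.09455453 -0.00123033]
 [ 0.09126871 -0.95735739  0.27411101]
 [ 0.02474057 -0.27299499 -0.96169727]] [0.62900623 0.35928636 0.37372042]
[0.63460055 0.28989988 0.24816987] [ 6.72731151e-01  7.39886821e-01 -2.48740296e-04 -4.77649466e-04] [2.58622006e-01 4.50528751e-01 1.26297606e+00 5.37196054e-04
 1.42902449e+00 1.63537649e-01]
```

View pics/w1.png

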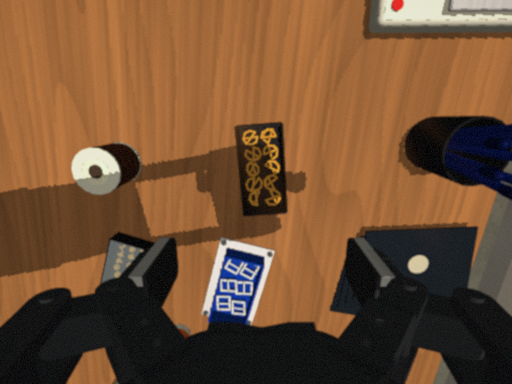

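```bash
cat > wf.py <<'E'
from bench import *; from fit import *; import sys
def wfit(col,kind,x,y,deg,z0=0.,save=None,r=75):
    i=camera_info("wrist"); s=get_state(); im=read_camera("wrist")
    uv=proj(np.array([[x,y,.03+z0]]),i)[0]; m=mask(im,col,uv,r); f=fit([(m,i)],kind,[x,y,np.radians(deg)],z0)
    q=s["ee_rot"]; ang=2*np.degrees(np.arctan2(q[1],q[0]))-90; ang=(ang+90)%180-90
    print(col,kind,f.x[:2].round(4),np.degrees(f.x[2]).round(2),"cost",round(f.fun,3),"| tcp",s["ee_pos"].round(4),"yaw",ang.round(2))
    print(" go dx,dy mm",((f.x[:2]-s["ee_pos"][:2])*1000).round(1),"turn",(np.degrees(f.x[2])-ang).round(2))
    if save:
        d=im[:,:,::-1].copy(); cv2.drawContours(d,cv2.findContours(m,0,2)[0],-1,(0,0,255),1)
        cv2.polylines(d,[cv2.convexHull(proj(solid(*f.x,kind,z0),i).astype(np.float32)).round().astype(np.int32)],True,(0,255,0),1)
        u=int(uv[0]);v=int(uv[1]); cv2.imwrite(save,cv2.resize(d[max(v-90,0):v+90,max(u-90,0):u+90],None,fx=3,fy=3,interpolation=cv2.INTER_CUBIC))
    return f.x
E
python3 - <<'E'
from wf import *
wfit("black","tray",.6351,.2887,5.4,save="pics/w1f.png")
E
```

```text
black tray [0.6358 0.2889] 9.75 cost 0.062 | tcp [0.6345 0.2901 0.2484] yaw 5.46
 go dx,dy mm [ 1.3 -1.2] turn 4.28
```

View pics/w1f.png

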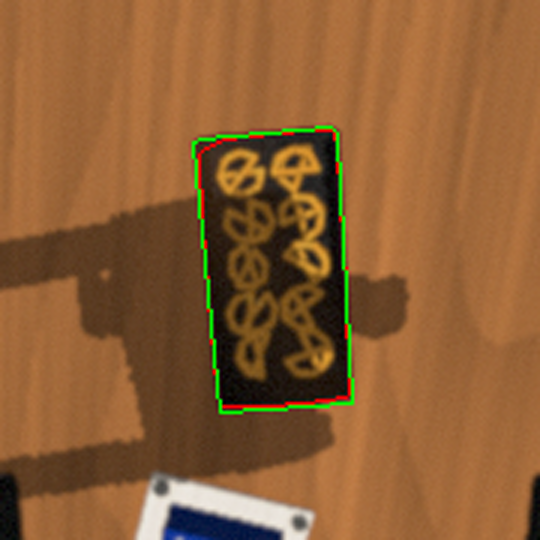

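```bash
python3 -m creep '[[[1,-1,-20],[0,0,4.3]],[[1,-1,-55],[0,0,4.3]],[[1,-1,-90],[0,0,4.3]],[[1,-1,-125],[0,0,4.3]],[[1,-1,-160],[0,0,4.3]],[[1,-1,-190],[0,0,4.3]],[[1,-1,-210],[0,0,4.3]],[[1,-1,-224],[0,0,4.3]]]' 85 40
python3 -m creep '[[[0,0,0],[0,0,0]],[[0,0,0],[0,0,0]],[[0,0,0],[0,0,0]],[[0,0,0],[0,0,0]],[[0,0,0],[0,0,0]],[[0,0,0],[0,0,0]],[[0,0,0],[0,0,0]],[[0,0,0],[0,0,0]]]' 50 40
python3 -m creep '[[[0,0,0],[0,0,0]],[[0,0,0],[0,0,0]],[[0,0,0],[0,0,0]],[[0,0,0],[0,0,0]]]'
```

```text
time_s: 2.6
ee_pos: [0.6343, 0.2884, 0.0214]
ee_rot: [0.645, 0.765, -0.002, -0.001]
wrist_force: [-0.1, -0.1, -0.8]
gripper_width: 0.0853
gripper_force: 0.0
time_s: 3.27
ee_pos: [0.6381, 0.2881, 0.0262]
ee_rot: [0.645, 0.764, 0.001, 0.001]
wrist_force: [-1.3, 0.6, 6.6]
gripper_width: 0.0553
gripper_force: 46.1
time_s: 3.6
ee_pos: [0.6381, 0.2881, 0.0262]
ee_rot: [0.645, 0.764, 0.001, 0.001]
wrist_force: [-1.0, 0.5, 6.4]
gripper_width: 0.0552
gripper_force: 46.1
```

```bash
python3 -m creep '[[[0,0,3],[0,0,0]],[[0,0,10],[0,0,0]],[[0,0,25],[0,0,0]],[[0,0,50],[0,0,0]],[[0,0,80],[0,0,0]],[[0,0,110],[0,0,0]],[[0,0,130],[0,0,0]],[[0,0,140],[0,0,0]]]'
python3 -m creep '[[[0,-5,10],[0,0,-1]],[[0,-20,25],[0,0,-2]],[[0,-45,45],[0,0,-3]],[[0,-75,65],[0,0,-5]],[[0,-105,80],[0,0,-7]],[[0,-135,85],[0,0,-9]],[[0,-165,85],[0,0,-11]],[[-2,-195,85],[0,0,-12]]]'
python3 -m creep '[[[-1,-30,0],[0,0,0]],[[-3,-60,0],[0,0,0]],[[-5,-90,0],[0,0,0]],[[-7,-120,0],[0,0,0]],[[-7,-150,0],[0,0,0]],[[-7,-175,0],[0,0,0]],[[-7,-190,0],[0,0,0]],[[-7,-195,0],[0,0,0]]]'
python3 -m creep '[[[0,-60,0],[0,0,0]],[[0,-60,0],[0,0,0]],[[0,-60,0],[0,0,0]],[[0,-60,0],[0,0,0]],[[0,-60,0],[0,0,0]]]'
python3 - <<'E'
from wf import *
wfit("black","base",.628,-.0785,-2,save="pics/w2f.png",r=65)
cv2.imwrite("pics/w2.png",read_camera("wrist")[:,:,::-1])
E
```

```text
time_s: 4.27
ee_pos: [0.6389, 0.2882, 0.1698]
ee_rot: [0.645, 0.764, 0.003, 0.002]
wrist_force: [0.4, 0.7, -1.8]
gripper_width: 0.0554
gripper_force: 45.3
time_s: 4.93
ee_pos: [0.6344, 0.0909, 0.2489]
ee_rot: [0.723, 0.691, -0.0, -0.0]
wrist_force: [0.7, -0.8, -2.1]
gripper_width: 0.0551
gripper_force: 45.2
time_s: 5.6
ee_pos: [0.6271, -0.1049, 0.2482]
ee_rot: [0.723, 0.691, -0.001, -0.001]
wrist_force: [-0.5, -0.5, -2.3]
gripper_width: 0.0556
gripper_force: 45.2
time_s: 6.02
ee_pos: [0.6278, -0.1607, 0.2488]
ee_rot: [0.721, 0.692, 0.0, -0.001]
wrist_force: [-0.3, 0.1, -3.1]
gripper_width: 0.055
gripper_force: 45.1
black base [ 0.6341 -0.0754] -1.26 cost 0.468 | tcp [ 0.6278 -0.1607  0.2488] yaw -2.35
 go dx,dy mm [ 6.3 85.3] turn 1.09
```

View pics/w2.png

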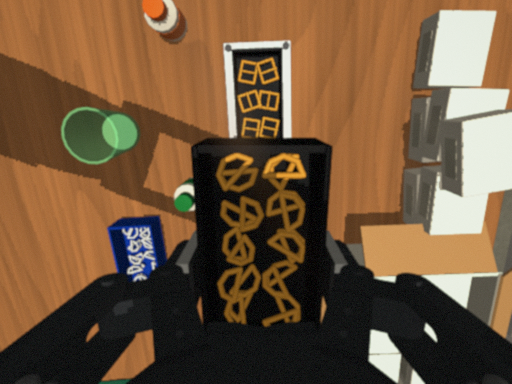

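View pics/w2f.png

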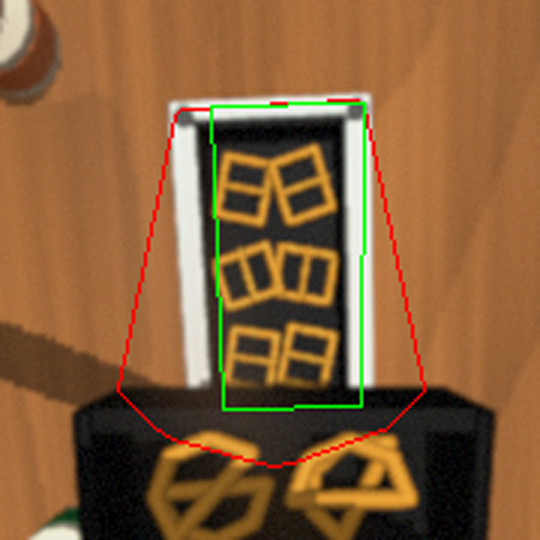

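```bash
python3 -m creep '[[[0,-10,0],[0,0,0]],[[0,-20,0],[0,0,0]],[[0,-24,0],[0,0,0]],[[0,-24,0],[0,0,0]],[[0,-24,0],[0,0,0]],[[0,-24,0],[0,0,0]]]'
python3 - <<'E'
s=open('fit.py').read()
s=s.replace('((img.max(2)<62)|((h[...,1]<70)&(img.max(2)<150)))','((img.max(2)<62)|((h[...,1]<70)&(img.max(2)<(150 if lid else 62))))')
s=s.replace('uv,r=45)','uv,r=45,lid=True)')
s=s.replace('k=1+np.argmax(st[1:,4])','c=np.zeros_like(m); cv2.circle(c,tuple(int(v) for v in uv),18,1,-1); k=1+np.argmax([((l==j)&(c>0)).sum() for j in range(1,n)])')
open('fit.py','w').write(s)
s=open('wf.py').read().replace('m=mask(im,col,uv,r)','m=mask(im,col,uv,r,kind=="box")')
open('wf.py','w').write(s)
E
python3 - <<'E'
from wf import *
wfit("black","base",.628,-.0785,-2,save="pics/w3f.png",r=65)
E
```

```text
time_s: 6.62
ee_pos: [0.6279, -0.1863, 0.2492]
ee_rot: [0.722, 0.692, 0.0, -0.0]
wrist_force: [0.9, -0.4, -2.7]
gripper_width: 0.0553
gripper_force: 45.1
black base [ 0.628  -0.0798] -0.72 cost 0.089 | tcp [ 0.6279 -0.1863  0.2492] yaw -2.4
 go dx,dy mm [1.000e-01 1.066e+02] turn 1.68
```

View pics/w3f.png

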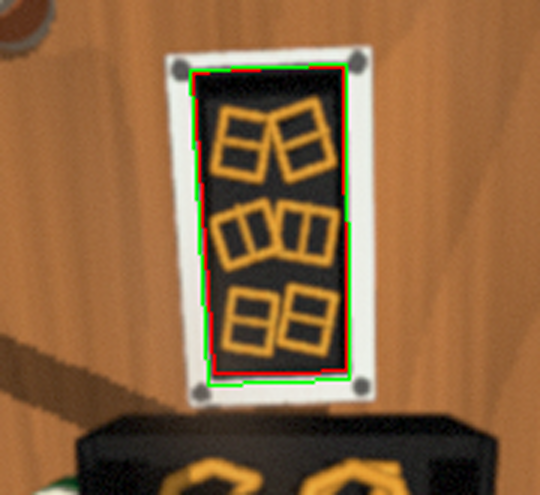

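```bash
python3 - <<'E'
from wf import *
i=camera_info("wrist"); uv=proj(np.array([[.628,-.0785,.03]]),i)[0]; o=np.array([max(int(uv[0])-90,0),max(int(uv[1])-90,0)]); s=get_state(); print(o,uv)
t=s["ee_pos"]; A,B=[back(o+np.array(p)/3,i,t[2]+.0138) for p in((78,437),(497,437))]
print(A,B,np.linalg.norm(A-B),np.degrees(np.arctan2(*(A-B)[[1,0]])))
E
```

```text
[166   0] [256.52516669  75.88226786]
[ 0.60418437 -0.12850472  0.26302419] [ 0.65865154 -0.13079201  0.26302419] 0.05451517528832002 177.59533120257555
```

```bash
python3 -m creep '[[[0,10,0],[0,0,0.3]],[[0,30,0],[0,0,0.6]],[[0,55,0],[0,0,1.2]],[[0,80,0],[0,0,1.2]],[[0,98,0],[0,0,1.2]],[[0,106,-5],[0,0,1.2]],[[0,106,-20],[0,0,1.2]],[[0,106,-45],[0,0,1.2]]]'
python3 -m creep '[[[0,0,-30],[0,0,0]],[[0,0,-60],[0,0,0]],[[0,0,-90],[0,0,0]],[[0,0,-115],[0,0,0]],[[0,0,-130],[0,0,0]],[[0,0,-138],[0,0,0]],[[0,0,-138],[0,0,0]],[[0,0,-138],[0,0,0]]]'
python3 -m creep '[[[0,0,-3],[0,0,0]],[[0,0,-6],[0,0,0]],[[0,0,-8],[0,0,0]],[[0,0,-10],[0,0,0]],[[0,0,-12],[0,0,0]],[[0,0,-12],[0,0,0]]]'
```

```text
time_s: 7.33
ee_pos: [0.6299, -0.0796, 0.2069]
ee_rot: [0.714, 0.701, 0.001, 0.003]
wrist_force: [1.6, -1.2, -3.2]
gripper_width: 0.0549
gripper_force: 45.2
time_s: 8.0
ee_pos: [0.6283, -0.0804, 0.0666]
ee_rot: [0.714, 0.7, 0.0, 0.0]
wrist_force: [0.3, -0.2, -2.3]
gripper_width: 0.0552
gripper_force: 45.1
time_s: 8.5
ee_pos: [0.6278, -0.0802, 0.054]
ee_rot: [0.714, 0.7, -0.0, -0.0]
wrist_force: [-1.0, -0.1, -3.1]
gripper_width: 0.0554
gripper_force: 45.1
```

```bash
python3 -m creep '[[[0,0,-1],[0,0,0]],[[0,0,-2],[0,0,0]],[[0,0,-3],[0,0,0]],[[0,0,-4],[0,0,0]],[[0,0,-4],[0,0,0]]]'
python3 -m creep '[[[0,0,-0.5],[0,0,0]],[[0,0,-1],[0,0,0]],[[0,0,-1.5],[0,0,0]],[[0,0,-1.5],[0,0,0]]]'
```

```text
time_s: 8.92
ee_pos: [0.6281, -0.0803, 0.0503]
ee_rot: [0.714, 0.7, 0.0, 0.0]
wrist_force: [0.9, -0.3, -2.0]
gripper_width: 0.0551
gripper_force: 45.1
time_s: 9.25
ee_pos: [0.6281, -0.0803, 0.0501]
ee_rot: [0.714, 0.7, -0.0, 0.0]
wrist_force: [-5.2, 0.7, 7.9]
gripper_width: 0.0553
gripper_force: 46.3
```

```bash
python3 -m creep '[[[0,0,0],[0,0,0]],[[0,0,0],[0,0,0]],[[0,0,0],[0,0,0]],[[0,0,0],[0,0,0]],[[0,0,0],[0,0,0]],[[0,0,0],[0,0,0]],[[0,0,0],[0,0,0]],[[0,0,4],[0,0,0]]]' 80
python3 -m creep '[[[0,0,10],[0,0,0]],[[0,0,35],[0,0,0]],[[0,0,65],[0,0,0]],[[0,0,100],[0,0,0]],[[-10,15,135],[0,0,-1]],[[-30,35,165],[0,0,-3]],[[-50,55,185],[0,0,-5]],[[-70,80,196],[0,0,-7]]]' 85
python3 -m creep '[[[-20,25,0],[0,0,-1]],[[-40,50,0],[0,0,-2]],[[-60,75,0],[0,0,-3]],[[-80,98,0],[0,0,-3]],[[-95,115,0],[0,0,-3]],[[-100,120,0],[0,0,-3]],[[-100,120,0],[0,0,-3]],[[-100,120,0],[0,0,-3]]]'
python3 - <<'E'
from wf import *
wfit("black","box",.4584,.12,-11,save="pics/w4f.png",r=75)
E
```

```text
time_s: 9.92
ee_pos: [0.6273, -0.0801, 0.052]
ee_rot: [0.714, 0.7, -0.0, -0.001]
wrist_force: [-0.0, 0.1, -1.3]
gripper_width: 0.0799
gripper_force: 0.0
time_s: 10.58
ee_pos: [0.5587, -0.0006, 0.2535]
ee_rot: [0.757, 0.654, 0.002, 0.003]
wrist_force: [1.2, 0.4, 0.9]
gripper_width: 0.0849
gripper_force: 0.0
time_s: 11.25
ee_pos: [0.4586, 0.1195, 0.2497]
ee_rot: [0.772, 0.635, 0.001, 0.001]
wrist_force: [0.4, 0.1, 0.4]
gripper_width: 0.0851
gripper_force: 0.0
black box [0.459  0.1188] -12.71 cost 0.047 | tcp [0.4586 0.1195 0.2497] yaw -11.14
 go dx,dy mm [ 0.4 -0.6] turn -1.57
```

View pics/w4f.png

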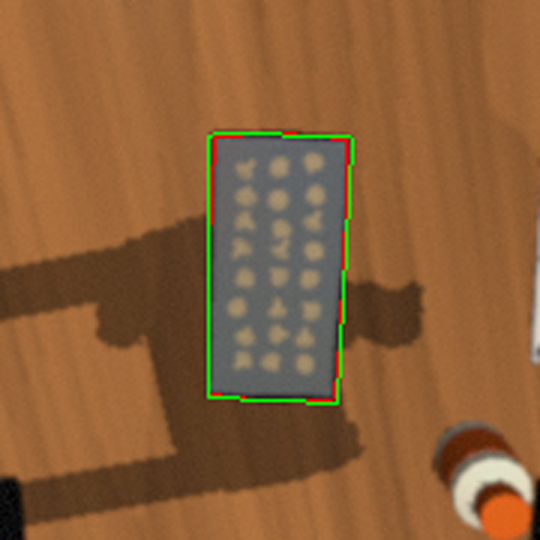

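```bash
python3 -m creep '[[[0,-1,-20],[0,0,-1.5]],[[0,-1,-55],[0,0,-1.5]],[[0,-1,-90],[0,0,-1.5]],[[0,-1,-125],[0,0,-1.5]],[[0,-1,-160],[0,0,-1.5]],[[0,-1,-195],[0,0,-1.5]],[[0,-1,-217],[0,0,-1.5]],[[0,-1,-228],[0,0,-1.5]]]' 85 40
python3 -m creep '[[[0,0,0],[0,0,0]],[[0,0,0],[0,0,0]],[[0,0,0],[0,0,0]],[[0,0,0],[0,0,0]],[[0,0,0],[0,0,0]],[[0,0,0],[0,0,0]],[[0,0,0],[0,0,0]],[[0,0,0],[0,0,0]]]' 50 40
python3 -m creep '[[[0,0,0],[0,0,0]],[[0,0,0],[0,0,0]],[[0,0,0],[0,0,0]],[[0,0,0],[0,0,0]]]'
python3 -m creep '[[[0,0,3],[0,0,0]],[[0,0,10],[0,0,0]],[[0,0,25],[0,0,0]],[[0,0,50],[0,0,0]],[[0,0,80],[0,0,0]],[[0,0,110],[0,0,0]],[[0,0,130],[0,0,0]],[[0,0,140],[0,0,0]]]'
```

```text
time_s: 11.97
ee_pos: [0.4565, 0.1175, 0.0174]
ee_rot: [0.781, 0.624, -0.002, -0.002]
wrist_force: [-0.2, -0.0, 0.2]
gripper_width: 0.085
gripper_force: 0.0
time_s: 12.63
ee_pos: [0.4592, 0.1187, 0.0221]
ee_rot: [0.781, 0.625, 0.001, 0.001]
wrist_force: [-1.1, -1.3, 6.5]
gripper_width: 0.055
gripper_force: 44.7
time_s: 12.97
ee_pos: [0.4592, 0.1187, 0.0221]
ee_rot: [0.781, 0.625, 0.001, 0.001]
wrist_force: [-0.3, -0.2, 7.0]
gripper_width: 0.0552
gripper_force: 44.8
time_s: 13.63
ee_pos: [0.4595, 0.1188, 0.1643]
ee_rot: [0.781, 0.625, 0.002, 0.002]
wrist_force: [-0.4, -0.3, -1.1]
gripper_width: 0.0553
gripper_force: 43.9
```

```bash
python3 -m creep '[[[5,-8,15],[0,0,1]],[[15,-27,35],[0,0,2]],[[30,-54,55],[0,0,4]],[[47,-85,72],[0,0,6]],[[64,-116,84],[0,0,8]],[[81,-147,88],[0,0,10]],[[98,-178,88],[0,0,11]],[[115,-208,88],[0,0,11.5]]]'
python3 -m creep '[[[16,-29,0],[0,0,0]],[[32,-57,0],[0,0,0]],[[45,-80,0],[0,0,0]],[[52,-93,0],[0,0,0]],[[54,-97,0],[0,0,0]],[[54,-97,0],[0,0,0]],[[54,-97,0],[0,0,0]],[[54,-97,0],[0,0,0]]]'
python3 - <<'E'
from wf import *
wfit("black","tray",.628,-.079,-1.2,z0=.024,save="pics/w5f.png",r=70)
i=camera_info("wrist"); uv=proj(np.array([[.628,-.079,.054]]),i)[0]; print(uv)
E
```

```text
time_s: 14.3
ee_pos: [0.5733, -0.0909, 0.2486]
ee_rot: [0.714, 0.7, -0.0, -0.0]
wrist_force: [1.0, 0.9, -1.3]
gripper_width: 0.0551
gripper_force: 43.9
time_s: 14.97
ee_pos: [0.6265, -0.1849, 0.2485]
ee_rot: [0.714, 0.7, -0.0, -0.001]
wrist_force: [-0.0, -1.2, -1.0]
gripper_width: 0.0556
gripper_force: 43.8
black tray [ 0.6251 -0.0322] -13.96 cost 0.917 | tcp [ 0.6265 -0.1849  0.2485] yaw -1.12
 go dx,dy mm [ -1.3 152.7] turn -12.84
[259.85747518  74.91695992]
```

View pics/w5f.png

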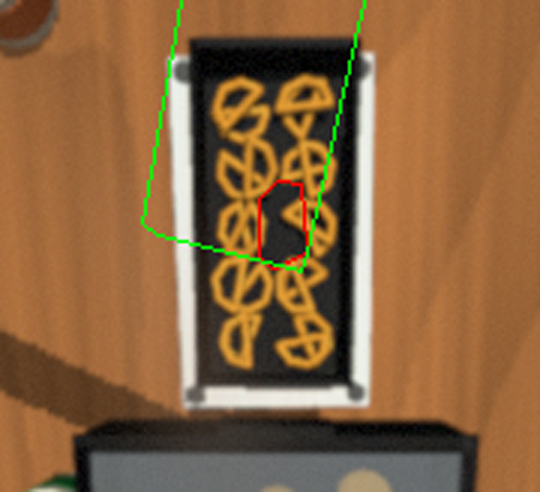

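```bash
sed -i 's/np.ones((3,3))/np.ones((kc,kc))/; s/lid=True)/lid=True,kc=3)/' fit.py; sed -i 's/kind=="box")/kind=="box",7 if z0 else 3)/' wf.py
python3 - <<'E'
from wf import *
wfit("black","tray",.628,-.079,-1.2,z0=.024,r=70)
i=camera_info("wrist"); t=get_state()["ee_pos"]
A,B=[back(np.array([169,0])+np.array(p)/3,i,t[2]+.0079) for p in((76,449),(475,449))]
print(A,B,np.linalg.norm(A-B),"center",(A+B)/2-[.001,.055,0],t)
E
```

```text
black tray [ 0.6293 -0.0796] -0.43 cost 0.073 | tcp [ 0.6266 -0.1849  0.2487] yaw -1.11
 go dx,dy mm [  2.7 105.3] turn 0.68
[ 0.60104493 -0.13017226  0.25684289] [ 0.65589582 -0.13124617  0.25684289] 0.05486139370096219 center [ 0.62747037 -0.18570922  0.25684289] [ 0.62670574 -0.18497433  0.24894289]
```

```bash
python3 -m creep '[[[0,10,0],[0,0,0.3]],[[0.5,30,0],[0,0,0.3]],[[1,55,0],[0,0,0.3]],[[1.5,80,0],[0,0,0.3]],[[1.5,98,0],[0,0,0.3]],[[1.5,105.5,-5],[0,0,0.3]],[[1.5,105.5,-20],[0,0,0.3]],[[1.5,105.5,-45],[0,0,0.3]]]'
python3 -m creep '[[[0,0,-30],[0,0,0]],[[0,0,-60],[0,0,0]],[[0,0,-85],[0,0,0]],[[0,0,-103],[0,0,0]],[[0,0,-112],[0,0,0]],[[0,0,-115],[0,0,0]],[[0,0,-117],[0,0,0]],[[0,0,-117],[0,0,0]]]'
python3 -m creep '[[[0,0,-1],[0,0,0]],[[0,0,-2],[0,0,0]],[[0,0,-3],[0,0,0]],[[0,0,-4],[0,0,0]],[[0,0,-5],[0,0,0]],[[0,0,-6],[0,0,0]],[[0,0,-6],[0,0,0]]]'
```

```text
time_s: 15.73
ee_pos: [0.6303, -0.08, 0.2065]
ee_rot: [0.712, 0.702, 0.001, 0.003]
wrist_force: [-0.2, -1.1, -0.8]
gripper_width: 0.0555
gripper_force: 43.9
time_s: 16.4
ee_pos: [0.6292, -0.081, 0.0878]
ee_rot: [0.712, 0.702, 0.0, 0.001]
wrist_force: [0.2, 0.2, -0.4]
gripper_width: 0.0551
gripper_force: 43.8
time_s: 16.98
ee_pos: [0.6283, -0.0807, 0.0805]
ee_rot: [0.713, 0.702, -0.0, -0.0]
wrist_force: [-0.1, 0.1, -0.9]
gripper_width: 0.0553
gripper_force: 43.8
```

```bash
python3 -m creep '[[[0,0,-0.5],[0,0,0]],[[0,0,-1],[0,0,0]],[[0,0,-1.5],[0,0,0]],[[0,0,-1.5],[0,0,0]]]'
python3 -m creep '[[[0,0,-0.3],[0,0,0]],[[0,0,-0.7],[0,0,0]],[[0,0,-0.7],[0,0,0]]]'
```

```text
time_s: 17.32
ee_pos: [0.6286, -0.0808, 0.0802]
ee_rot: [0.713, 0.702, 0.0, 0.0]
wrist_force: [-3.9, 0.3, 4.7]
gripper_width: 0.0552
gripper_force: 44.5
time_s: 17.57
ee_pos: [0.6287, -0.0808, 0.0801]
ee_rot: [0.712, 0.702, -0.0, 0.0]
wrist_force: [-5.7, 1.8, 8.9]
gripper_width: 0.0553
gripper_force: 45.1
```

```bash
python3 -m creep '[[[0,0,0],[0,0,0]],[[0,0,0],[0,0,0]],[[0,0,0],[0,0,0]],[[0,0,0],[0,0,0]],[[0,0,0],[0,0,0]],[[0,0,0],[0,0,0]],[[0,0,0],[0,0,0]],[[0,0,4],[0,0,0]]]' 80
python3 -m creep '[[[0,0,10],[0,0,0]],[[0,0,35],[0,0,0]],[[0,0,65],[0,0,0]],[[0,0,100],[0,0,0]],[[-10,-12,135],[0,0,0]],[[-25,-30,155],[0,0,0]],[[-45,-52,166],[0,0,0]],[[-65,-75,169],[0,0,0]]]' 85
python3 -m creep '[[[-21,-24,0],[0,0,0]],[[-42,-48,0],[0,0,0]],[[-63,-72,0],[0,0,0]],[[-84,-97,0],[0,0,0]],[[-98,-113,0],[0,0,0]],[[-105,-121,0],[0,0,0]],[[-105,-121,0],[0,0,0]],[[-105,-121,0],[0,0,0]]]'
python3 - <<'E'
from wf import *
wfit("blue","tray",.4585,-.2774,-1,save="pics/w6f.png",r=75)
d=np.hstack([cv2.resize(read_camera("scene")[120:320,100:430,::-1],(495,300)),cv2.resize(cv2.imread("pics/w6f.png"),(300,300))]); cv2.imwrite("pics/w6.png",d)
E
```

```text
time_s: 18.23
ee_pos: [0.6279, -0.0806, 0.0818]
ee_rot: [0.713, 0.702, -0.0, -0.001]
wrist_force: [-0.4, 0.6, -0.3]
gripper_width: 0.0802
gripper_force: 0.0
time_s: 18.9
ee_pos: [0.5644, -0.1567, 0.2563]
ee_rot: [0.712, 0.702, 0.001, 0.003]
wrist_force: [0.6, 0.0, 0.4]
gripper_width: 0.085
gripper_force: 0.0
time_s: 19.57
ee_pos: [0.4588, -0.2767, 0.2522]
ee_rot: [0.713, 0.701, 0.0, 0.0]
wrist_force: [1.1, 0.6, -0.9]
gripper_width: 0.0847
gripper_force: 0.0
blue tray [ 0.459  -0.2794] 1.77 cost 0.053 | tcp [ 0.4588 -0.2767  0.2522] yaw -0.94
 go dx,dy mm [ 0.2 -2.7] turn 2.71
```

View pics/w6.png

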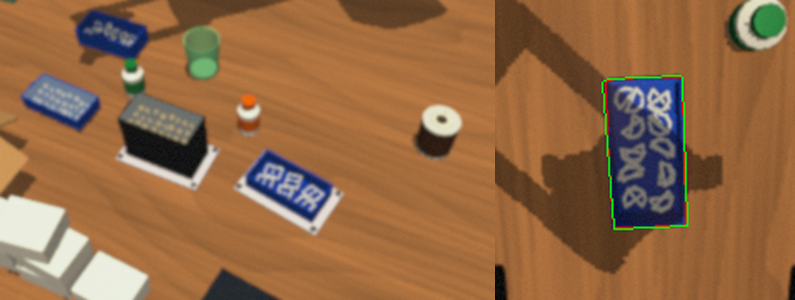

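```bash
python3 -m creep '[[[0,-2.7,-20],[0,0,2.7]],[[0,-2.7,-55],[0,0,2.7]],[[0,-2.7,-90],[0,0,2.7]],[[0,-2.7,-125],[0,0,2.7]],[[0,-2.7,-160],[0,0,2.7]],[[0,-2.7,-195],[0,0,2.7]],[[0,-2.7,-217],[0,0,2.7]],[[0,-2.7,-228],[0,0,2.7]]]' 85 40
python3 -m creep '[[[0,0,0],[0,0,0]],[[0,0,0],[0,0,0]],[[0,0,0],[0,0,0]],[[0,0,0],[0,0,0]],[[0,0,0],[0,0,0]],[[0,0,0],[0,0,0]],[[0,0,0],[0,0,0]],[[0,0,0],[0,0,0]]]' 50 40
python3 -m creep '[[[0,0,0],[0,0,0]],[[0,0,0],[0,0,0]],[[0,0,0],[0,0,0]],[[0,0,0],[0,0,0]]]'
python3 -m creep '[[[0,0,3],[0,0,0]],[[0,0,10],[0,0,0]],[[0,0,25],[0,0,0]],[[0,0,50],[0,0,0]],[[0,0,80],[0,0,0]],[[0,0,110],[0,0,0]],[[0,0,130],[0,0,0]],[[0,0,140],[0,0,0]]]'
```

```text
time_s: 20.33
ee_pos: [0.4575, -0.2765, 0.0199]
ee_rot: [0.695, 0.719, 0.0, -0.003]
wrist_force: [0.1, -0.1, 0.1]
gripper_width: 0.0848
gripper_force: 0.0
time_s: 21.0
ee_pos: [0.4594, -0.2802, 0.0251]
ee_rot: [0.696, 0.718, 0.0, 0.001]
wrist_force: [-0.2, 1.2, 6.7]
gripper_width: 0.0556
gripper_force: 45.4
time_s: 21.33
ee_pos: [0.4594, -0.2802, 0.0251]
ee_rot: [0.696, 0.718, 0.0, 0.001]
wrist_force: [-0.5, 1.9, 6.8]
gripper_width: 0.0553
gripper_force: 45.4
time_s: 22.0
ee_pos: [0.4596, -0.2806, 0.1674]
ee_rot: [0.696, 0.718, -0.0, 0.003]
wrist_force: [-0.2, -0.8, -1.7]
gripper_width: 0.055
gripper_force: 44.6
```

```bash
python3 -m creep '[[[4,9,15],[0,0,-1]],[[13,27,35],[0,0,-2]],[[26,55,55],[0,0,-4]],[[41,87,72],[0,0,-6]],[[56,119,82],[0,0,-8]],[[71,151,85],[0,0,-10]],[[86,183,85],[0,0,-12]],[[100,213,85],[0,0,-13]]]'
python3 -m creep '[[[13,28,0],[0,0,-0.8]],[[23,50,0],[0,0,-0.8]],[[30,65,0],[0,0,-0.8]],[[33.5,72,0],[0,0,-0.8]],[[33.5,72,0],[0,0,-0.8]],[[33.5,72,0],[0,0,-0.8]],[[33.5,72,0],[0,0,-0.8]],[[33.5,72,0],[0,0,-0.8]]]'
python3 - <<'E'
from wf import *
wfit("blue","base",.615,.11,-12,save="pics/w7f.png",r=65)
print(proj(np.array([[.615,.11,.03]]),camera_info("wrist")))
E
```

```text
time_s: 22.67
ee_pos: [0.5586, -0.0646, 0.2484]
ee_rot: [0.773, 0.634, -0.0, -0.0]
wrist_force: [0.2, -0.8, -1.5]
gripper_width: 0.0555
gripper_force: 44.6
time_s: 23.33
ee_pos: [0.5916, 0.0043, 0.2485]
ee_rot: [0.778, 0.629, -0.0, -0.0]
wrist_force: [0.4, -0.2, -1.0]
gripper_width: 0.0551
gripper_force: 44.6
blue base [0.6151 0.1094] -10.26 cost 0.028 | tcp [0.5916 0.0043 0.2485] yaw -12.07
 go dx,dy mm [ 23.5 105.1] turn 1.81
[[261.08949636  75.25652893]]
```

View pics/w7f.png

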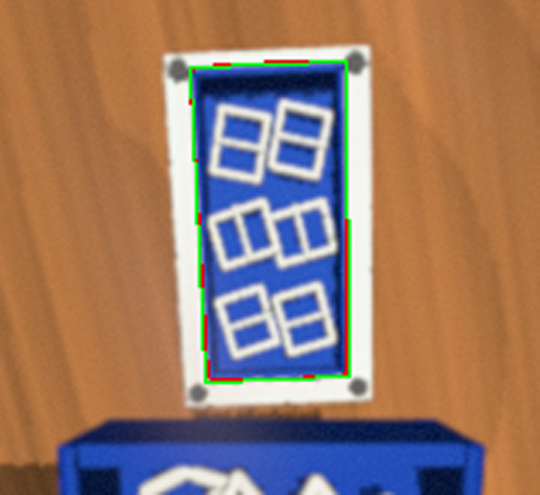

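```bash
python3 -m creep '[[[2,10,0],[0,0,0.3]],[[7,30,0],[0,0,0.6]],[[12,55,0],[0,0,1.3]],[[18,80,0],[0,0,1.3]],[[22,97,0],[0,0,1.3]],[[23.3,104,-5],[0,0,1.3]],[[23.3,104,-20],[0,0,1.3]],[[23.3,104,-45],[0,0,1.3]]]'
python3 -m creep '[[[0,0,-30],[0,0,0]],[[0,0,-60],[0,0,0]],[[0,0,-90],[0,0,0]],[[0,0,-115],[0,0,0]],[[0,0,-130],[0,0,0]],[[0,0,-138],[0,0,0]],[[0,0,-138],[0,0,0]],[[0,0,-138],[0,0,0]]]'
python3 -m creep '[[[0,0,-3],[0,0,0]],[[0,0,-6],[0,0,0]],[[0,0,-8],[0,0,0]],[[0,0,-10],[0,0,0]],[[0,0,-12],[0,0,0]],[[0,0,-12],[0,0,0]]]'
```

```text
time_s: 24.05
ee_pos: [0.6171, 0.11, 0.2058]
ee_rot: [0.769, 0.639, 0.002, 0.002]
wrist_force: [0.7, 0.3, -1.7]
gripper_width: 0.0557
gripper_force: 44.6
time_s: 24.72
ee_pos: [0.6155, 0.1092, 0.0659]
ee_rot: [0.77, 0.638, 0.0, 0.0]
wrist_force: [0.2, -0.0, -1.1]
gripper_width: 0.0555
gripper_force: 44.6
time_s: 25.22
ee_pos: [0.6151, 0.1095, 0.0533]
ee_rot: [0.77, 0.638, -0.0, -0.0]
wrist_force: [-0.3, -0.4, -0.7]
gripper_width: 0.0553
gripper_force: 44.6
```

```bash
python3 -m creep '[[[0,-0.8,-1],[0,0,0]],[[0,-0.8,-2],[0,0,0]],[[0,-0.8,-3],[0,0,0]],[[0,-0.8,-4],[0,0,0]],[[0,-0.8,-4],[0,0,0]]]'
python3 -m creep '[[[0,0,-0.5],[0,0,0]],[[0,0,-1],[0,0,0]],[[0,0,-1.7],[0,0,0]],[[0,0,-1.7],[0,0,0]]]'
```

```text
time_s: 25.63
ee_pos: [0.6151, 0.1087, 0.0493]
ee_rot: [0.77, 0.638, -0.0, -0.0]
wrist_force: [-0.0, 0.2, -1.1]
gripper_width: 0.0558
gripper_force: 44.6
time_s: 25.97
ee_pos: [0.6155, 0.1087, 0.0492]
ee_rot: [0.77, 0.638, 0.0, 0.0]
wrist_force: [-4.5, -0.2, 7.3]
gripper_width: 0.0555
gripper_force: 45.5
```

```bash
python3 -m creep '[[[0,0,0],[0,0,0]],[[0,0,0],[0,0,0]],[[0,0,0],[0,0,0]],[[0,0,0],[0,0,0]],[[0,0,0],[0,0,0]],[[0,0,0],[0,0,0]],[[0,0,0],[0,0,0]],[[0,0,4],[0,0,0]]]' 80
python3 -m creep '[[[0,0,10],[0,0,0]],[[0,0,35],[0,0,0]],[[0,0,65],[0,0,0]],[[0,0,100],[0,0,0]],[[0,0,135],[0,0,0]],[[0,-10,165],[0,0,1]],[[0,-30,188],[0,0,2]],[[0,-60,198],[0,0,3]]]' 85
python3 -m creep '[[[0,-35,0],[0,0,1]],[[0,-75,0],[0,0,2]],[[0,-115,0],[0,0,2.5]],[[0,-155,0],[0,0,2.5]],[[0,-195,0],[0,0,2.5]],[[2,-235,0],[0,0,2.5]],[[2,-275,0],[0,0,2.5]],[[2,-305,0],[0,0,2.5]]]'
python3 -m creep '[[[0,-16,0],[0,0,0]],[[0,-18,0],[0,0,0]],[[0,-18,0],[0,0,0]],[[0,-18,0],[0,0,0]],[[0,-18,0],[0,0,0]]]'
python3 - <<'E'
from wf import *
wfit("blue","box",.6172,-.2739,-5,save="pics/w8f.png",r=75)
E
```

```text
time_s: 26.63
ee_pos: [0.6146, 0.1087, 0.0511]
ee_rot: [0.77, 0.638, -0.001, -0.001]
wrist_force: [0.1, 0.8, -0.4]
gripper_width: 0.0801
gripper_force: 0.0
time_s: 27.3
ee_pos: [0.617, 0.0499, 0.256]
ee_rot: [0.752, 0.66, 0.003, 0.003]
wrist_force: [1.7, 0.2, 0.8]
gripper_width: 0.085
gripper_force: 0.0
time_s: 27.97
ee_pos: [0.6168, -0.2598, 0.2512]
ee_rot: [0.739, 0.674, -0.0, 0.001]
wrist_force: [-0.1, 0.6, -0.1]
gripper_width: 0.0848
gripper_force: 0.0
time_s: 28.38
ee_pos: [0.6176, -0.2723, 0.2502]
ee_rot: [0.738, 0.675, 0.0, -0.0]
wrist_force: [-0.6, -0.1, 0.9]
gripper_width: 0.085
gripper_force: 0.0
blue box [ 0.6172 -0.275 ] -2.94 cost 0.041 | tcp [ 0.6176 -0.2723  0.2502] yaw -5.06
 go dx,dy mm [-0.4 -2.7] turn 2.12
```

```bash
python3 -m creep '[[[0,-2.7,-20],[0,0,1.8]],[[0,-2.7,-55],[0,0,1.8]],[[0,-2.7,-90],[0,0,1.8]],[[0,-2.7,-125],[0,0,1.8]],[[0,-2.7,-160],[0,0,1.8]],[[0,-2.7,-195],[0,0,1.8]],[[0,-2.7,-217],[0,0,1.8]],[[0,-2.7,-228],[0,0,1.8]]]' 85 40
python3 -m creep '[[[0,0,0],[0,0,0]],[[0,0,0],[0,0,0]],[[0,0,0],[0,0,0]],[[0,0,0],[0,0,0]],[[0,0,0],[0,0,0]],[[0,0,0],[0,0,0]],[[0,0,0],[0,0,0]],[[0,0,0],[0,0,0]]]' 50 40
python3 -m creep '[[[0,0,0],[0,0,0]],[[0,0,0],[0,0,0]],[[0,0,0],[0,0,0]],[[0,0,0],[0,0,0]]]'
python3 -m creep '[[[0,0,3],[0,0,0]],[[0,0,10],[0,0,0]],[[0,0,25],[0,0,0]],[[0,0,50],[0,0,0]],[[0,0,80],[0,0,0]],[[0,0,110],[0,0,0]],[[0,0,130],[0,0,0]],[[0,0,140],[0,0,0]]]'
```

```text
time_s: 29.1
ee_pos: [0.6153, -0.2739, 0.0177]
ee_rot: [0.727, 0.687, -0.001, -0.003]
wrist_force: [-0.6, 0.1, -0.3]
gripper_width: 0.0851
gripper_force: 0.0
time_s: 29.77
ee_pos: [0.6186, -0.2777, 0.0242]
ee_rot: [0.728, 0.686, 0.0, 0.002]
wrist_force: [0.2, 1.8, 6.4]
gripper_width: 0.0551
gripper_force: 46.5
time_s: 30.1
ee_pos: [0.6186, -0.2777, 0.0242]
ee_rot: [0.728, 0.686, 0.0, 0.002]
wrist_force: [0.0, 1.9, 7.3]
gripper_width: 0.055
gripper_force: 46.5
time_s: 30.77
ee_pos: [0.6189, -0.2781, 0.1673]
ee_rot: [0.728, 0.686, 0.001, 0.003]
wrist_force: [0.3, -0.4, -0.8]
gripper_width: 0.0554
gripper_force: 45.6
```

```bash
python3 -m creep '[[[-1,8,15],[0,0,-0.5]],[[-2,25,35],[0,0,-1]],[[-4,52,55],[0,0,-2]],[[-7,84,72],[0,0,-3]],[[-10,116,82],[0,0,-4]],[[-13,148,85],[0,0,-5]],[[-16,180,85],[0,0,-6]],[[-18,212,85],[0,0,-7.4]]]'
python3 -m creep '[[[-3,30,0],[0,0,0]],[[-4,52,0],[0,0,0]],[[-5,65,0],[0,0,0]],[[-5,71,0],[0,0,0]],[[-5,71,0],[0,0,0]],[[-5,71,0],[0,0,0]],[[-5,71,0],[0,0,0]],[[-5,71,0],[0,0,0]]]'
python3 - <<'E'
from wf import *
wfit("blue","tray",.6155,.1097,-10.8,z0=.024,save="pics/w9f.png",r=68)
print(proj(np.array([[.6155,.1097,.054]]),camera_info("wrist")))
E
```

```text
time_s: 31.43
ee_pos: [0.598, -0.0628, 0.2467]
ee_rot: [0.771, 0.637, -0.0, -0.001]
wrist_force: [1.0, 0.7, -2.4]
gripper_width: 0.0551
gripper_force: 45.6
time_s: 32.1
ee_pos: [0.5944, 0.0047, 0.2468]
ee_rot: [0.771, 0.637, -0.0, 0.0]
wrist_force: [0.3, -0.2, -2.8]
gripper_width: 0.0551
gripper_force: 45.6
blue tray [0.6165 0.1094] -10.62 cost 0.024 | tcp [0.5944 0.0047 0.2468] yaw -10.88
 go dx,dy mm [ 22.1 104.8] turn 0.26
[[261.2966883   73.46005746]]
```

View pics/w9f.png

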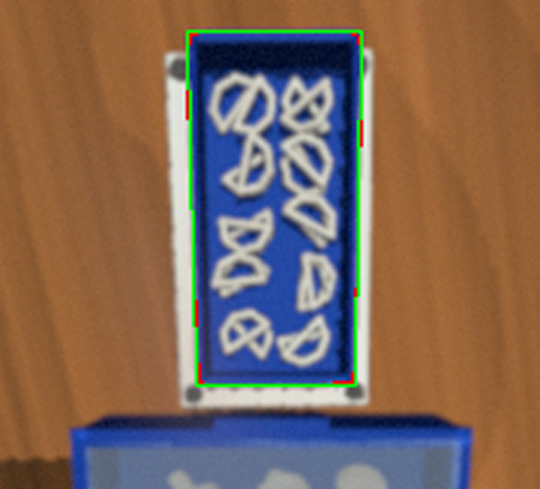

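```bash
python3 - <<'E'
from wf import *
i=camera_info("wrist"); s=get_state();t=s["ee_pos"]; o=np.array([171,0]); a=np.radians(-10.88)
im=read_camera("wrist")
print([tuple(map(int,im[r,262])) for r in range(134,156,1)])
for v,w in((430,0),(447,3)):
    A,B=[back(o+np.array(p)/3,i,t[2]+.03-.0242) for p in((73,v),(472,v))]; c=(A+B)/2-(.055-w/1000)*np.array([-np.sin(a),np.cos(a),0])
    print(v,np.linalg.norm(A-B),np.degrees(np.arctan2(*(B-A)[[1,0]])),"off",((c-t)*1000).round(1))
E
```

```text
[(215, 209, 199), (165, 155, 143), (101, 85, 74), (56, 44, 59), (25, 32, 74), (29, 52, 116), (40, 69, 150), (41, 73, 160), (43, 74, 162), (42, 74, 161), (42, 72, 161), (46, 74, 162), (42, 74, 159), (40, 72, 160), (54, 81, 155), (80, 98, 149), (97, 115, 149), (98, 113, 145), (97, 116, 146), (95, 112, 145), (99, 113, 146), (102, 115, 144)]
430 0.055498964324078394 -10.89761057926267 off [1.4 1.6 5.8]
447 0.05580162945728307 -10.897281304886379 off [1.5 2.2 5.8]
```

```bash
python3 -m creep '[[[2,10,0],[0,0,0.2]],[[6,30,0],[0,0,0.2]],[[11,55,0],[0,0,0.2]],[[16,80,0],[0,0,0.2]],[[20,97,0],[0,0,0.2]],[[20.9,102.8,-5],[0,0,0.2]],[[20.9,102.8,-20],[0,0,0.2]],[[20.9,102.8,-45],[0,0,0.2]]]'
python3 -m creep '[[[0,0,-30],[0,0,0]],[[0,0,-60],[0,0,0]],[[0,0,-85],[0,0,0]],[[0,0,-100],[0,0,0]],[[0,0,-108],[0,0,0]],[[0,0,-110],[0,0,0]],[[0,0,-110],[0,0,0]],[[0,0,-110],[0,0,0]]]'
```

```text
time_s: 32.87
ee_pos: [0.6171, 0.1094, 0.2041]
ee_rot: [0.769, 0.639, 0.002, 0.002]
wrist_force: [0.6, -0.4, -1.4]
gripper_width: 0.0552
gripper_force: 45.6
time_s: 33.53
ee_pos: [0.6162, 0.1087, 0.0932]
ee_rot: [0.769, 0.639, 0.001, 0.001]
wrist_force: [0.3, -0.4, -2.4]
gripper_width: 0.055
gripper_force: 45.5
```

```bash
python3 -m creep '[[[-0.7,-1,-1],[0,0,0]],[[-0.7,-1,-3],[0,0,0]],[[-0.7,-1,-5],[0,0,0]],[[-0.7,-1,-6],[0,0,0]],[[-0.7,-1,-7],[0,0,0]],[[-0.7,-1,-8],[0,0,0]],[[-0.7,-1,-8],[0,0,0]]]'
python3 -m creep '[[[0,0,-0.7],[0,0,0]],[[0,0,-1.4],[0,0,0]],[[0,0,-2],[0,0,0]],[[0,0,-2],[0,0,0]]]'
```

```text
time_s: 34.12
ee_pos: [0.6143, 0.1078, 0.0836]
ee_rot: [0.769, 0.639, -0.0, -0.0]
wrist_force: [0.2, -0.2, -2.0]
gripper_width: 0.0554
gripper_force: 45.5
time_s: 34.45
ee_pos: [0.6146, 0.1078, 0.0822]
ee_rot: [0.769, 0.639, 0.0, 0.0]
wrist_force: [-1.1, -0.7, 1.0]
gripper_width: 0.0554
gripper_force: 45.8
```

Contact at the predicted height; press lightly, then release.

```bash
python3 -m creep '[[[0,0,-0.6],[0,0,0]],[[0,0,-1.2],[0,0,0]],[[0,0,-1.2],[0,0,0]]]'
python3 -m creep '[[[0,0,0],[0,0,0]],[[0,0,0],[0,0,0]],[[0,0,0],[0,0,0]],[[0,0,0],[0,0,0]],[[0,0,0],[0,0,0]],[[0,0,0],[0,0,0]],[[0,0,0],[0,0,0]],[[0,0,4],[0,0,0]]]' 80
python3 -m creep '[[[0,0,10],[0,0,0]],[[0,0,35],[0,0,0]],[[0,0,65],[0,0,0]],[[0,0,100],[0,0,0]],[[0,0,135],[0,0,0]],[[-25,0,155],[0,0,0]],[[-60,0,165],[0,0,0]],[[-100,0,165],[0,0,0]]]' 85
python3 -m creep '[[[-40,0,0],[0,0,0]],[[-80,0,0],[0,0,0]],[[-120,0,0],[0,0,0]],[[-140,0,0],[0,0,0]],[[-140,0,0],[0,0,0]],[[-140,0,0],[0,0,0]]]'
python3 - <<'E'
from wf import *
d=np.hstack([cv2.resize(read_camera("scene")[100:320,100:430,::-1],(400,267)),cv2.resize(read_camera("side")[120:340,150:400,::-1],(400,352))[:267] ]) if 0 else np.vstack([cv2.resize(read_camera("scene")[140:290,130:430,::-1],(600,300)),cv2.resize(read_camera("side")[140:290,150:450,::-1],(600,300))])
cv2.imwrite("pics/end.png",d)
E
```

```text
time_s: 34.7
ee_pos: [0.6147, 0.1078, 0.0822]
ee_rot: [0.769, 0.639, 0.0, 0.0]
wrist_force: [-5.0, 0.2, 10.2]
gripper_width: 0.055
gripper_force: 46.7
time_s: 35.37
ee_pos: [0.6138, 0.1078, 0.0839]
ee_rot: [0.769, 0.639, -0.001, -0.001]
wrist_force: [-1.2, -0.4, -0.3]
gripper_width: 0.0795
gripper_force: 0.0
time_s: 36.03
ee_pos: [0.5161, 0.1076, 0.2542]
ee_rot: [0.769, 0.639, 0.003, 0.003]
wrist_force: [-0.3, 0.0, 0.8]
gripper_width: 0.0849
gripper_force: 0.0
time_s: 36.53
ee_pos: [0.3744, 0.1079, 0.251]
ee_rot: [0.769, 0.639, 0.001, 0.001]
wrist_force: [-0.1, -0.7, 0.2]
gripper_width: 0.0849
gripper_force: 0.0
```

View pics/end.png

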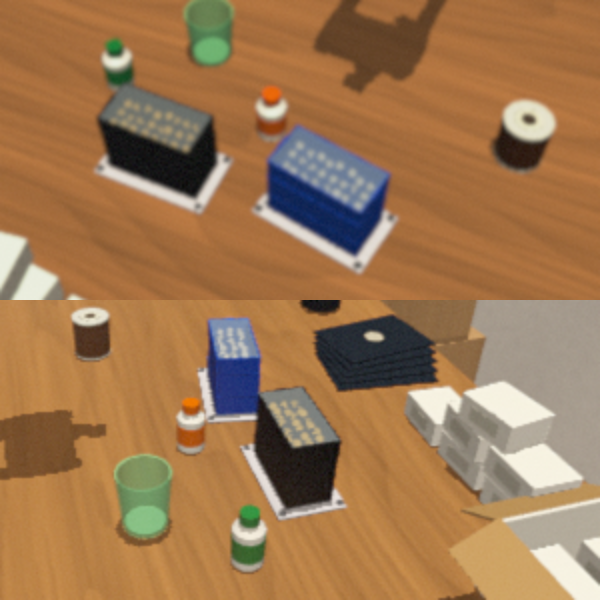

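Both stacks stand straight and flush, and the spool, tumbler and both bottles are still upright in their places.

```bash
python3 -c "from bench import hand_in; print(hand_in())"
```

```text
the job is handed in; nothing more can be done
None
```

Both tray sets are rebuilt: each tray and lidded box touched down at the expected seated height, the final pictures show both stacks straight with the spool, tumbler and two bottles still upright in place, and I handed the job in at about 37 s of the 120 s.

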